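# Cock the keeper, load the lens spacer and trip the keeper over it

## Robot

A 6-joint arm with a two-finger parallel gripper is mounted at the origin on the work surface. World frame = base frame: x ahead of the robot, y to its left, z up, the work surface at z = 0. Lengths are in m, angles in rad, forces in N, time in s.
With the tool pointing down it reaches from about 0.325 to 1 m from the base axis. Payload 5.1 kg.
Tool frame: the origin (TCP) lies on the mounting face of the last link; the fingertips stand 173 mm ahead of it and the grasp point (between the pads) lies 155 mm ahead of it; z points along the fingers, y is the line along which they close (so a half turn about z gives the same grasp; the last joint's range is limited). The gripper opens to 85 mm and grips with 20 to 120 N. Pads are 22 mm wide; open, the fingers measure 114 mm over their backs; the gripper's body (76 mm by 85 mm) begins 54 mm behind the grasp point. The pads swing forward as they close: fully open they stand 13 mm farther back than shut.
Start: joints at [1.201, 0.124, 1.65, -0, 1.367, -0.083], TCP at [0.184, 0.623, 0.405] pointing down, gripper open.
Joint ranges: [-2.61, 2.61], [-1.02, 2.33], [0.03, 2.71], [-1.35, 4.49], [0.32, 2.68], [-2.91, 2.91]. Speed limits (rad/s): [2.57, 2.57, 3.14, 3.14, 3.14, 3.14].

## Interface

Orientations are given as a rotation vector (axis times angle).
In Python, from rig import env gives the robot as it stands.
- The arm moves only by the tool servo_tool, never from a script. Its argument "rows" is a list of rows, each an object with "slide": the shift along the world's x, y, z as a fraction of full scale, a list of three; "angular": the turn, a rotation vector about the world's x, y, z as a fraction of full scale, a list of three; "fingers": the opening, from 0 (shut) to 1 (fully open). In form: [{"slide": [x, y, z], "angular": [rx, ry, rz], "fingers": fingers}, ...]. A call has 1 to 20 rows; each row shifts and turns the commanded pose from where the row before left it; what a row does not reach is not made up. Full scale, the value 1, is 150 mm for a shift and 360 degrees for a turn. A row lasts 1/8 s, in which the tool goes at most 62.5 mm and 10.7 degrees, less where a joint would pass 70% of its speed; a pose out of reach is approached as far as the arm can. A call with a number of a shift or a turn outside -1 to 1 is refused whole. A call with a gripper value outside its range is refused whole. The fingers move at their own pace and stop on an object; the grip force is fixed at half the most. Time passes only in rows, so rows that do not move let the fingers close. It gives the time, the measured TCP pose, the force, the opening and the grip force at its end, in the units of the state.
- env.sense(): the state, without advancing time (a new reading comes with each control period).
- env.snapshot(name): name is "scene" or "top" or "wrist"; returns a dict with "image" (384x512x3 uint8, red, green, blue), "fx", "fy", "cx", "cy" (pixels), "extrinsics" (4x4, takes a point from world to camera coordinates); the wrist camera has in their place "mount" (4x4, takes a point from camera to tool coordinates, whose origin is the TCP and whose axes are the flange's). Camera axes: x right, y up, looking along -z (the intrinsics and any distortion apply to the point x, -y, -z); pixel columns grow to the right and rows downward; lengths in m; the calibration is good to about 2 mm. A picture is of the moment at which its call begins: read the wrist's pose just before it. There is no depth.
- env.hand_in(): hands the job in; it is judged then, once.
Trained networks look in a picture, given as the dict that the camera call returned (one of the last four; its "shot" number tells which), for a name from the list of things; names that differ only in an ending like _2 or _b are one class to them, and where a whole thing is asked for, a point or a joint stands for the part that bears it (a point fixed in the world has none). Each returns a list of dicts, best first, with "conf" (0 to 1); they miss things now and then, are a little off and sometimes report something else, mostly with a low value. They report only what shows in the picture. A call takes as long as a camera call. They do not tell look-alikes from the thing itself.
- env.look_for(picture, name): "xyz" ([x, y, z] in m, in the coordinates of the camera as it stood for that picture, good to about 4 mm: the middle of the surface that is visible of it).
- env.pinpoint(picture, name): "xyz" ([x, y, z] in m, in the coordinates of the camera as it stood for that picture, good to about 4 mm: a listed point, or the origin of a listed thing).
The state is a dict: "t": time; "joint_pos": joint angles; "qd": joint speeds; "joint_efforts": joint torques, N m; "position": TCP position; "orientation": TCP orientation; "wrist_force": force on the tool from outside, world axes, zero at the start; "ft_torque": the same for the moment, N m; "width": finger opening in m; "grasp_force": force on a finger pad.
Only numpy, scipy, OpenCV 4.12 (cv2) and the standard library are available. Lean on these libraries where they do the work, as an engineer would, in place of code of your own. Each camera call takes 0.05 s, during which the arm holds its last target. There are 200 camera calls.

## Task

Load the tall spacer ring on the inspection stand: swing the sprung keeper arm back, without straining it against its stop, until its catch holds it by itself; then lower the tall ring gently over the spindle until it sits fully down on the base and let go of it. Then press the trigger paddle so that the keeper springs back over the ring, and leave everything else on the bench as it is.

Things in the scene. Friction and masses are not known exactly. Their poses are not given: they have to be found in the camera images.
- stand: Inspection stand, fixed to the bench: black base plate 12 mm thick. Its origin lies on the bench under the plate, which covers x -65..+105 mm, y -110..+115 mm of its frame; z is up. In its frame, mm: spindle axis at (-30, 60), keeper hinge axis at (-30, -70). Within the keeper arm's sweep nothing else on it is higher than 54 mm above the bench.
- spindle_top (a point): Centre of the top of the spindle: a fixed vertical steel post 30 mm in diameter with a 3.5 mm bevelled top edge, standing 38 mm out of the base plate (its top is 50 mm above the bench).
- keeper_hinge (a point): Point on the vertical hinge axis of the keeper arm, 64 mm above the bench (the arm's mid height). The column and hub round it are 40 mm in diameter and end 85 mm above the bench.
- slot_middle (a point): Point fixed on the stand, at x 52, y -41 mm of its frame, 12 mm up: mid-slot. A grey catch block is clamped in the slot with the face of its sear nose anywhere within 13 mm of here along the stand's y (not measured for you). It carries, from +y to -y, a steel sear with a ramp rising to the nose (52 mm above the bench), and a black rubber stop, 54 mm high.
- paddle_middle (a point): Point fixed on the stand, at x 152, y -18.5 mm of its frame, 44 mm up: where the centre of the trigger paddle's top is when the block is mid-slot. The paddle is a flat steel plate, 45 x 45 mm, on the sear lever, outside the arm's sweep, overhanging the plate's +x edge. It is off this point along y by as much as the block is off mid-slot.
- keeper_end (a point): Centre of the round pad (36 mm diameter) at the end of the keeper arm, 130 mm from the hinge axis; moves with the arm. The arm is a level aluminium bar 22 mm wide and 16 mm high, 56 to 72 mm above the bench. A 12 mm catch pin hangs under it 85 mm from the hinge, down to 43 mm above the bench.
- keeper (a joint): Arm angle, rad. 0: at rest along the stand's +y, pad over the spindle, 4 mm above a seated spacer. Grows as it is pushed clockwise from above, to the stand's +x. A damped spring returns it (3 to 8 N at 110 mm from the hinge). It is caught somewhere from 1.13 to 1.46; about 0.05 beyond, the pin meets the rubber stop and the push rises steeply. Let go short of the catch it springs back.
- trigger (a joint): Sear lever angle, rad: 0 up, 0.28 fully down, sprung up; the passing pin dips it too. Pressing the paddle down at its centre by about 8 mm, with 6 to 12 N, frees the arm. The lever's pivot is parallel to the stand's x, 60 mm to +y of the nose face. With the arm caught, the paddle's centre is 28.5 mm to +y of the pin, whose y in the stand's frame is -70 + 85 cos(keeper angle) mm.
- spacer_center (a point): Centre (half-way up) of the tall spacer ring: plain aluminium tube 60 mm outer diameter, 34 mm bore, 40 mm tall, about 0.16 kg, standing upright on the bench. Seated on the spindle its centre is 32 mm above the bench.
- thin_ring: Bystander: flat aluminium ring 60 mm diameter, 24 mm bore, 16 mm tall. Origin centre of underside. Leave alone.
- end_cap: Bystander: solid aluminium end cap 60 mm diameter, 40 mm tall, no bore. Origin centre of underside. Leave alone.
- bottle: Bystander: amber bottle 64 mm diameter, 150 mm tall. Origin centre of underside. Leave alone.
- driver: Bystander: screwdriver lying on the bench. Leave alone.
- objective: Bystander: microscope objective, dark steel, 48 mm diameter, 60 mm tall. Origin centre of underside. Leave alone.
- filter_box: Bystander: white plastic box 90 x 120 x 35 mm. Origin centre of underside. Leave alone.
- mug: Bystander: white mug 80 mm diameter, 90 mm tall. Origin centre of underside. Leave alone.
Things that resemble listed ones, but are neither listed nor needed, are in the scene too. What is shaped like the part that bears spacer_center but blue or turquoise is not meant.

How it is judged:
By the outcome, as a careful person would: the job done as asked, in the order asked, and still so for the second after the job is handed in, with the robot touching nothing.
It also fails if it takes over 72 s, if anything falls off the work surface, if the arm or the gripper's body presses on something with over 40 N, if the wrist force passes 120 N, or if a joint passes its speed limit or range.

## Working session

There is one attempt and no reset: what is moved stays moved. The work goes in short steps, Python scripts to look and compute and a tool call to move; the robot and the scene stay as the last step left them, time stands still between calls to the robot, and variables do not carry over. Pictures are saved under pics/ and viewed, at most 10 in all, crops included, and the job is handed in when it is done.

Besides the shell and the picture viewer there is one more tool, called as name(argument=value, ...) on one line, values as JSON. servo_tool: Moves the arm, as the interface text tells. Its arguments: {"type":"object","properties":{"rows":{"type":"array"}},"required":["rows"]}

```bash
ls; mkdir -p pics
cat > h.py <<'E'
import numpy as np, cv2
from scipy.spatial.transform import Rotation as R
from rig import env
def T(s):
    M=np.eye(4); M[:3,:3]=R.from_rotvec(s["orientation"]).as_matrix(); M[:3,3]=s["position"]; return M
def shot(name):
    s=env.sense(); p=env.snapshot(name)
    p["c2w"]=T(s)@p["mount"] if name=="wrist" else np.linalg.inv(p["extrinsics"])
    return p
def find(p,n,f="pinpoint",k=3):
    q={a:b for a,b in p.items() if a!="c2w"}
    return [(round(d["conf"],2),np.round((p["c2w"]@np.r_[d["xyz"],1])[:3],4)) for d in getattr(env,f)(q,n)[:k]]
def save(p,fn): cv2.imwrite("pics/"+fn,p["image"][:,:,::-1])
E
python3 - <<'E'
from h import *
s=env.sense(); print(s)
for c in ["top","scene"]:
    p=shot(c); save(p,c+".png"); print(c, p["fx"],p["c2w"].round(3).tolist(),[k for k in p])
    for n in ["stand","spindle_top","keeper_hinge","slot_middle","paddle_middle","keeper_end","spacer_center","thin_ring","end_cap","bottle","mug"]: print(n,find(p,n))
E
```

```text
pics
{'t': 0.0, 'joint_pos': array([ 1.20139155e+00,  1.24506273e-01,  1.65167977e+00,  1.14599491e-05,
        1.36749063e+00, -8.25695512e-02]), 'qd': array([ 0.00024426, -0.00037534,  0.00025558,  0.0024432 ,  0.00061568,
       -0.00011147]), 'joint_efforts': array([ 2.01860785e-03, -4.23623800e+01, -3.65449619e+01,  4.57125111e-05,
        7.08553838e-03,  1.59748566e-06]), 'position': array([0.18381378, 0.62320676, 0.40344847]), 'orientation': array([-0.44895182, -3.10886378,  0.00318589]), 'wrist_force': array([-0.31336952,  0.15629857,  0.25216545]), 'ft_torque': array([ 0.05149437, -0.01231517, -0.00092914]), 'grasp_force': 0.0, 'width': 0.08550869039368987}
top 429.7344513453012 [[-0.02, 0.984, -0.176, 0.27], [-1.0, -0.019, 0.005, 0.03], [0.002, 0.176, 0.984, 1.432], [0.0, 0.0, 0.0, 1.0]] ['image', 'fx', 'fy', 'cx', 'cy', 'extrinsics', 'shot', 'c2w']
stand [(0.58, array([ 0.4919, -0.064 ,  0.0007])), (0.37, array([ 0.6822, -0.3604,  0.0018]))]
spindle_top [(0.7, array([ 0.4608, -0.0051,  0.0508]))]
keeper_hinge [(0.73, array([ 0.4539, -0.1321,  0.0679]))]
slot_middle [(0.68
[... 819 characters left out ...]
y([ 0.4614, -0.0031,  0.051 ])), (0.61, array([ 0.5301,  0.3453, -0.0018]))]
keeper_hinge [(0.79, array([ 0.461 , -0.1327,  0.066 ])), (0.39, array([ 0.6804, -0.3624,  0.0039]))]
slot_middle [(0.95, array([ 0.5435, -0.1075,  0.0125]))]
paddle_middle [(0.84, array([ 0.6396, -0.0851,  0.0446]))]
keeper_end [(0.82, array([ 0.4621, -0.0031,  0.0649]))]
spacer_center [(0.87, array([0.3567, 0.0758, 0.0204])), (0.75, array([0.4272, 0.3009, 0.0238])), (0.74, array([0.3016, 0.1655, 0.0179]))]
thin_ring [(0.78, array([ 5.295e-01,  3.463e-01, -1.000e-04]))]
end_cap [(0.95, array([0.6088, 0.1933, 0.0008]))]
bottle [(0.57, array([ 0.734 ,  0.1156, -0.0018]))]
mug [(0.95, array([0.6303, 0.4429, 0.002 ]))]
```

View pics/top.png

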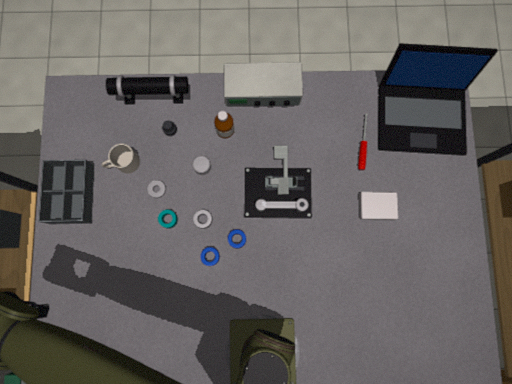

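View pics/scene.png

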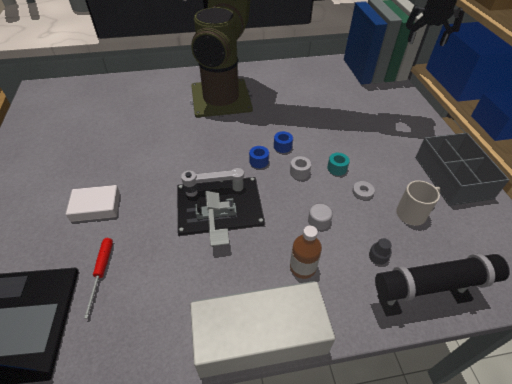

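Top view: stand at (278,193) with keeper at rest along +y, silver tall ring at (202,219), thin ring at (157,189). The blue and turquoise rings are decoys. The scene view agrees, with the paddle at (219,237). I'll move above the ring and look.

servo_tool(rows=[{"slide": [0.16,-0.32,0],"angular": [0,0,0.005],"fingers": 1},{"slide": [0.16,-0.32,0],"angular": [0,0,0.005],"fingers": 1},{"slide": [0.16,-0.32,0],"angular": [0,0,0.005],"fingers": 1},{"slide": [0.16,-0.32,0],"angular": [0,0,0.005],"fingers": 1},{"slide": [0.16,-0.32,0],"angular": [0,0,0.005],"fingers": 1},{"slide": [0.16,-0.32,0],"angular": [0,0,0.005],"fingers": 1},{"slide": [0.16,-0.32,0],"angular": [0,0,0.005],"fingers": 0},{"slide": [0.16,-0.32,0],"angular": [0,0,0.005],"fingers": 0},{"slide": [0.16,-0.32,0],"angular": [0,0,0.005],"fingers": 0},{"slide": [0,0,0],"angular": [0,0,0],"fingers": 0}])

```text
t: 2.45
position: [0.4009, 0.1889, 0.405]
orientation: [0.016, 3.141, -0.0]
wrist_force: [-0.4, 0.6, 0.7]
width: 0.0124
grasp_force: 0.0
```

Run:
```python
from h import *
s=env.sense(); print(s["t"],s["position"],s["orientation"],s["joint_pos"].round(2))
p=shot("wrist"); save(p,"w1.png"); print(p["c2w"].round(3).tolist())
for n in ["spacer_center","spindle_top","keeper_hinge"]: print(n,find(p,n))
```

```text
2.45 [0.40094722 0.18890733 0.40498274] [ 1.58701775e-02  3.14085684e+00 -2.91881828e-04] [ 0.32 -0.36  2.09 -0.    1.41 -1.24]
[[0.009, -0.954, -0.3, 0.324], [1.0, 0.009, 0.003, 0.189], [-0.001, -0.3, 0.954, 0.375], [0.0, 0.0, 0.0, 1.0]]
spacer_center [(0.87, array([0.4294, 0.2992, 0.0187])), (0.84, array([0.3029, 0.1658, 0.0241])), (0.81, array([0.3548, 0.073 , 0.0189]))]
spindle_top [(0.76, array([ 0.4672, -0.0076,  0.0512]))]
keeper_hinge []
```

servo_tool(rows=[{"slide": [0.04,-0.37,0],"angular": [0,0,0],"fingers": 0},{"slide": [0.04,-0.37,0],"angular": [0,0,0],"fingers": 0},{"slide": [0.04,-0.37,0],"angular": [0,0,0],"fingers": 0},{"slide": [0.04,-0.37,0],"angular": [0,0,0],"fingers": 0},{"slide": [0.04,-0.37,0],"angular": [0,0,0],"fingers": 0},{"slide": [0,0,0],"angular": [0,0,0],"fingers": 0}])

```text
t: 3.4
position: [0.4302, -0.0876, 0.4047]
orientation: [-0.011, -3.141, 0.0]
wrist_force: [-0.3, 0.1, -0.4]
width: 0.0001
grasp_force: 0.0
```

Run:
```python
from h import *
s=env.sense(); print(s["t"],s["position"],s["orientation"])
p=shot("wrist"); save(p,"w2.png"); np.savez("w2.npz",c2w=p["c2w"],k=[p[k] for k in("fx","fy","cx","cy")])
for n in ["stand","spindle_top","keeper_hinge","slot_middle","paddle_middle","keeper_end"]: print(n,find(p,n,k=2))
print(find(p,"trigger","look_for"))
```

```text
3.4 [ 0.43022545 -0.0876403   0.40473303] [-1.13751256e-02 -3.14127672e+00  2.84195771e-04]
stand [(0.68, array([0.425 , 0.1839, 0.0186])), (0.59, array([ 0.4942, -0.0711, -0.0007]))]
spindle_top [(0.83, array([ 0.4674, -0.0057,  0.047 ]))]
keeper_hinge [(0.74, array([ 0.4569, -0.1355,  0.0632]))]
slot_middle [(0.61, array([ 0.5411, -0.1087,  0.0116]))]
paddle_middle []
keeper_end [(0.91, array([ 0.4607, -0.0011,  0.0669])), (0.21, array([ 0.6822, -0.3582,  0.0056]))]
[(0.81, array([ 0.5366, -0.0705,  0.0397]))]
```

View pics/w2.png

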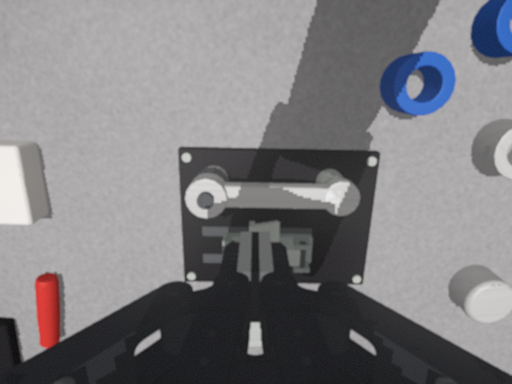

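The wrist view shows the stand plate with corners (180,148), (379,152), hub at (206,196), pad at (342,196). The gripper hides the paddle, so I'll crop it from the fixed cameras.

Run:
```python
from h import *
d=np.load("w2.npz"); fx,fy,cx,cy=d["k"]
def ray(px,z,c2w=d["c2w"],K=(fx,fy,cx,cy)):
    v=c2w[:3,:3]@np.array([(px[0]-K[2])/K[0],-(px[1]-K[3])/K[1],-1]); o=c2w[:3,3]
    return (o+v*(z-o[2])/v[2])[:2].round(4)
for n,px,z in [("c(-65,-110)",(180,148),.012),("c(-65,115)",(379,152),.012),("c105,-110",(185,282),.012),("c105,115",(366,284),.012),("hub",(206,196),.085),("pad",(342,196),.072),("ring?",(515,150),.04)]: print(n,ray(px,z))
a=cv2.imread("pics/scene.png")[165:255,165:275]; b=cv2.imread("pics/top.png")[140:225,235:320]
a=cv2.resize(a,(550,450),interpolation=3); b=cv2.resize(b,(250,250),interpolation=3)
c=np.zeros((450,800,3),np.uint8); c[:,:550]=a; c[:250,550:]=b; cv2.imwrite("pics/crop.png",c)
```

```text
c(-65,-110) [ 0.4239 -0.1709]
c(-65,115) [0.4297 0.0489]
c105,-110 [ 0.5941 -0.1771]
c105,115 [0.5984 0.0502]
hub [ 0.4546 -0.1335]
pad [ 0.4599 -0.0048]
ring? [0.4227 0.1765]
```

View pics/crop.png

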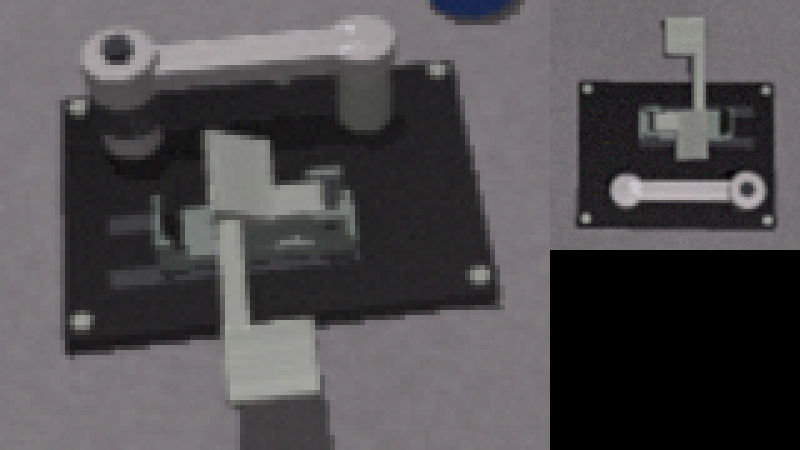

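The crops show the paddle centre at about (219.9,237) in the scene picture and (280.6,152.2) in the top picture. I'll fit the stand pose and the catch angle from these.

Run:
```python
from h import *
pts={(-30,60):[(.4608,-.0051),(.4614,-.0031),(.4674,-.0057),(.4613,-.0062),(.4621,-.0031),(.4607,-.0011),(.4599,-.0048)],
(-30,-70):[(.4539,-.1321),(.461,-.1327),(.4569,-.1355),(.4546,-.1335)],
(0,0):[(.4919,-.064),(.4977,-.065),(.4942,-.0711)],(52,-41):[(.5431,-.1049),(.5435,-.1075),(.5411,-.1087)],(152,-18.5):[(.6396,-.0851)],
(-65,-110):[(.4239,-.1709)],(-65,115):[(.4297,.0489)],(105,-110):[(.5941,-.1771)],(105,115):[(.5984,.0502)]}
A=np.array([k for k,v in pts.items() for _ in v])/1e3; B=np.array([q for v in pts.values() for q in v])
a=A-A.mean(0); b=B-B.mean(0); yaw=np.arctan2((a[:,0]*b[:,1]-a[:,1]*b[:,0]).sum(),(a*b).sum())
c,s=np.cos(yaw),np.sin(yaw); Rm=np.array([[c,-s],[s,c]]); t=B.mean(0)-Rm@A.mean(0)
print("yaw",yaw,"org",t,"rms",np.std(B-A@Rm.T-t))
for n in [(-30,60),(-30,-70),(52,-41),(152,-18.5)]: print(n,(Rm@np.array(n)/1e3+t).round(4))
for cam,px in [("scene",(219.9,237)),("top",(280.6,152.2))]:
    p=shot(cam); v=p["c2w"][:3,:3]@np.array([(px[0]-p["cx"])/p["fx"],-(px[1]-p["cy"])/p["fy"],-1]); o=p["c2w"][:3,3]
    w=(o+v*(.044-o[2])/v[2])[:2]; q=Rm.T@(w-t)*1e3; th=np.arccos((q[1]-28.5+70)/85); print(cam,w.round(4),q.round(1),"catch",th)
```

```text
yaw -0.023621123523741794 org [ 0.49086434 -0.06478308] rms 0.002470956663126051
(-30, 60) [ 0.4623 -0.0041]
(-30, -70) [ 0.4592 -0.1341]
(52, -41) [ 0.5419 -0.107 ]
(152, -18.5) [ 0.6424 -0.0869]
scene [ 0.645  -0.0725] [154.2  -4.1] catch 1.1150269227299583
top [ 0.6386 -0.0759] [147.9  -7.6] catch 1.1607863524439568
```

servo_tool(rows=[{"slide": [-0.08,0.37,0],"angular": [0,0,-0.004],"fingers": 0},{"slide": [0,0,-0.384],"angular": [0,0,0],"fingers": 0},{"slide": [0,0,-0.384],"angular": [0,0,0],"fingers": 0},{"slide": [0,0,-0.384],"angular": [0,0,0],"fingers": 0},{"slide": [0,0,0],"angular": [0,0,0],"fingers": 0}])

```text
t: 4.53
position: [0.4154, -0.0298, 0.2274]
orientation: [-0.045, -3.13, -0.003]
wrist_force: [-0.1, 0.9, -0.6]
width: 0.0003
grasp_force: 0.0
```

```bash
cat >> h.py <<'E'
H=np.array([.459,-.134]); Y=.024
def pose(th,d,r=.1):
    a=th+Y; return H+r*np.array([np.sin(a),np.cos(a)])-d*np.array([np.cos(a),-np.sin(a)])
def rows(path,p0,th0):
    p=np.array(p0); o=[]
    for th,d in path:
        q=pose(th,d); e=np.round((q-p)/.15,3); w=round(-(th-th0)/(2*np.pi),4); o.append((e.tolist(),w)); p=p+e*.15; th0=th0-w*2*np.pi
    return o
E
python3 - <<'E'
from h import *
s=env.sense(); print(s["t"],s["position"],s["orientation"],s["wrist_force"])
y=R.from_rotvec(s["orientation"]).as_matrix()[:,1]; th0=np.arctan2(y[0],y[1])-Y; print("th0",th0)
d=.022
for o in rows([(0,.028),(0,.024),(0,.020)]+[(t,.02) for t in (.08,.18,.28,.38,.48,.58,.68,.78,.88,.96,1.02)],s["position"][:2],th0): print(o)
E
```

```text
4.525 [ 0.41539632 -0.02981814  0.22744842] [-0.04494279 -3.13016786 -0.00330753] [-0.13133658  0.89155114 -0.57697765]
th0 0.00472479575120003
([0.12, -0.024], np.float64(0.0008))
([0.027, -0.0], np.float64(-0.0))
([0.026, -0.001], np.float64(-0.0))
([0.054, 0.007], np.float64(-0.0128))
([0.068, 0.003], np.float64(-0.0159))
([0.068, -0.004], np.float64(-0.0159))
([0.067, -0.01], np.float64(-0.0159))
([0.066, -0.017], np.float64(-0.0159))
([0.064, -0.024], np.float64(-0.016))
([0.061, -0.03], np.float64(-0.0159))
([0.057, -0.036], np.float64(-0.0159))
([0.054, -0.041], np.float64(-0.0159))
([0.04, -0.037], np.float64(-0.0127))
([0.028, -0.03], np.float64(-0.0096))
```

servo_tool(rows=[{"slide": [0.12,-0.024,0.03],"angular": [0,0,0],"fingers": 0},{"slide": [0,0,0],"angular": [0,0,0],"fingers": 0},{"slide": [0.027,0,0],"angular": [0,0,0],"fingers": 0},{"slide": [0,0,0],"angular": [0,0,0],"fingers": 0}])

```text
t: 5.03
position: [0.44, -0.0342, 0.2372]
orientation: [0.046, 3.14, -0.0]
wrist_force: [-1.0, 0.2, -0.4]
width: -0.0001
grasp_force: 0.1
```

servo_tool(rows=[{"slide": [0,0,-0.03],"angular": [0,0,0],"fingers": 0},{"slide": [0.026,0,0],"angular": [0,0,0],"fingers": 0},{"slide": [0.054,0.007,0],"angular": [0,0,-0.0128],"fingers": 0},{"slide": [0.068,0.003,0],"angular": [0,0,-0.016],"fingers": 0},{"slide": [0,0,0],"angular": [0,0,0],"fingers": 0}])

```text
t: 5.65
position: [0.4618, -0.0326, 0.2311]
orientation: [-0.327, -3.121, -0.0]
wrist_force: [-4.3, -0.7, 2.1]
width: 0.0002
grasp_force: 2.2
```

servo_tool(rows=[{"slide": [0.068,-0.004,0],"angular": [0,0,-0.016],"fingers": 0},{"slide": [0.067,-0.01,0],"angular": [0,0,-0.016],"fingers": 0},{"slide": [0.066,-0.017,0],"angular": [0,0,-0.016],"fingers": 0},{"slide": [0.064,-0.024,0],"angular": [0,0,-0.016],"fingers": 0},{"slide": [0.061,-0.03,0],"angular": [0,0,-0.016],"fingers": 0},{"slide": [0.057,-0.036,0],"angular": [0,0,-0.016],"fingers": 0},{"slide": [0.054,-0.041,0],"angular": [0,0,-0.016],"fingers": 0},{"slide": [0.04,-0.037,0],"angular": [0,0,-0.013],"fingers": 0},{"slide": [0,0,0],"angular": [0,0,0],"fingers": 0},{"slide": [0,0,0],"angular": [0,0,0],"fingers": 0}])

```text
t: 6.9
position: [0.5325, -0.0621, 0.2309]
orientation: [-1.496, -2.757, 0.001]
wrist_force: [-6.7, 3.3, 1.8]
width: 0.0002
grasp_force: 3.0
```

```bash
cat >> h.py <<'E'
def arm(s,d=.022):
    p=s["position"][:2]-H; y=R.from_rotvec(s["orientation"]).as_matrix()[:,1]; a=np.arctan2(y[0],y[1])
    L=np.hypot(*p); ang=np.arctan2(p[0],p[1]); return dict(tool=round(a-Y,3),arm=round(ang+np.arcsin(d/L)-Y,3),r=round((L*L-d*d)**.5,4))
E
python3 - <<'E'
from h import *
s=env.sense(); print(s["t"],s["position"],s["wrist_force"],arm(s))
p=shot("wrist"); save(p,"w3.png")
for n in ["keeper_end","keeper_hinge"]: print(n,find(p,n,k=2))
p=shot("top");save(p,"t3.png")
for n in ["keeper_end","keeper_hinge"]: print(n,find(p,n,k=2))
th0=arm(s)["tool"]
for o in rows([(t,.020) for t in np.arange(arm(s,.02)["arm"]+.03,1.25,.03)],s["position"][:2],th0): print(o)
E
```

```text
6.9 [ 0.53246882 -0.062079    0.23085951] [-6.72063133  3.31425273  1.75810508] {'tool': np.float64(0.97), 'arm': np.float64(0.988), 'r': np.float64(0.1004)}
keeper_end [(0.76, array([ 0.5658, -0.0624,  0.0678]))]
keeper_hinge [(0.62, array([ 0.4594, -0.1371,  0.0608]))]
keeper_end [(0.48, array([ 0.4584, -0.1342,  0.0674]))]
keeper_hinge [(0.94, array([ 0.4562, -0.1333,  0.0658]))]
([0.009, -0.018], np.float64(-0.0045))
([0.014, -0.015], np.float64(-0.0047))
([0.013, -0.016], np.float64(-0.0048))
([0.013, -0.016], np.float64(-0.0048))
([0.012, -0.016], np.float64(-0.0048))
([0.012, -0.017], np.float64(-0.0047))
([0.011, -0.017], np.float64(-0.0048))
([0.011, -0.017], np.float64(-0.0048))
([0.01, -0.018], np.float64(-0.0048))
```

servo_tool(rows=[{"slide": [0.014,-0.015,0],"angular": [0,0,-0.0048],"fingers": 0},{"slide": [0.013,-0.016,0],"angular": [0,0,-0.0048],"fingers": 0},{"slide": [0,0,0],"angular": [0,0,0],"fingers": 0},{"slide": [0,0,0],"angular": [0,0,0],"fingers": 0}])

```text
t: 7.7
position: [0.5365, -0.0665, 0.2308]
orientation: [-1.578, -2.711, 0.0]
wrist_force: [-6.4, 3.5, 2.7]
width: -0.0001
grasp_force: 3.0
```

servo_tool(rows=[{"slide": [0.013,-0.016,0],"angular": [0,0,-0.0048],"fingers": 0},{"slide": [0,0,0],"angular": [0,0,0],"fingers": 0},{"slide": [0,0,0],"angular": [0,0,0],"fingers": 0}])

```text
t: 8.07
position: [0.5386, -0.0689, 0.2309]
orientation: [-1.619, -2.687, 0.0]
wrist_force: [-5.1, 3.6, 0.9]
width: 0.0001
grasp_force: 2.8
```

servo_tool(rows=[{"slide": [0.012,-0.016,0],"angular": [0,0,-0.0048],"fingers": 0},{"slide": [0,0,0],"angular": [0,0,0],"fingers": 0},{"slide": [0,0,0],"angular": [0,0,0],"fingers": 0}])

```text
t: 8.45
position: [0.5404, -0.0712, 0.2309]
orientation: [-1.659, -2.662, -0.0]
wrist_force: [-5.1, 4.1, 0.2]
width: -0.0002
grasp_force: 3.0
```

Run:
```python
from h import *
s=env.sense(); print(s["t"],s["position"],s["wrist_force"],arm(s))
```

```text
8.45 [ 0.54038526 -0.07117313  0.23086439] [-5.14247925  4.13038016  0.21087937] {'tool': np.float64(1.091), 'arm': np.float64(1.105), 'r': np.float64(0.1004)}
```

servo_tool(rows=[{"slide": [0.01,-0.014,0],"angular": [0,0,-0.004],"fingers": 0},{"slide": [0,0,0],"angular": [0,0,0],"fingers": 0},{"slide": [0,0,0],"angular": [0,0,0],"fingers": 0}])

```text
t: 8.82
position: [0.5419, -0.0732, 0.2308]
orientation: [-1.692, -2.641, -0.0]
wrist_force: [-5.0, 3.9, 0.8]
width: 0.0
grasp_force: 3.0
```

servo_tool(rows=[{"slide": [0.01,-0.014,0],"angular": [0,0,-0.004],"fingers": 0},{"slide": [0,0,0],"angular": [0,0,0],"fingers": 0},{"slide": [0,0,0],"angular": [0,0,0],"fingers": 0}])

```text
t: 9.2
position: [0.5437, -0.0758, 0.2309]
orientation: [-1.727, -2.62, 0.001]
wrist_force: [-4.1, 3.2, -1.0]
width: 0.0001
grasp_force: 2.2
```

servo_tool(rows=[{"slide": [0.006,-0.009,0],"angular": [0,0,-0.0024],"fingers": 0},{"slide": [0,0,0],"angular": [0,0,0],"fingers": 0},{"slide": [0,0,0],"angular": [0,0,0],"fingers": 0}])

```text
t: 9.57
position: [0.5444, -0.0767, 0.2308]
orientation: [-1.746, -2.606, -0.0]
wrist_force: [-6.2, 5.7, 0.1]
width: -0.0
grasp_force: 3.6
```

servo_tool(rows=[{"slide": [-0.01,0.025,0],"angular": [0,0,0],"fingers": 0},{"slide": [0,0,0],"angular": [0,0,0],"fingers": 0},{"slide": [0,0,0],"angular": [0,0,0],"fingers": 0}])

```text
t: 9.95
position: [0.5445, -0.074, 0.2326]
orientation: [1.748, 2.607, 0.001]
wrist_force: [0.4, 0.7, 0.1]
width: 0.0003
grasp_force: 0.2
```

Contact force went to zero as I backed off, so the arm is caught. Now I'll retreat and go above the ring.

servo_tool(rows=[{"slide": [-0.05,0.125,0],"angular": [0,0,0],"fingers": 0},{"slide": [0,0,0.37],"angular": [0,0,0],"fingers": 0},{"slide": [0,0,0.37],"angular": [0,0,0],"fingers": 0.5},{"slide": [0,0,0.3],"angular": [0,0,0.02],"fingers": 1},{"slide": [-0.13,0.23,0],"angular": [0,0,0.024],"fingers": 1},{"slide": [-0.13,0.23,0],"angular": [0,0,0.024],"fingers": 1},{"slide": [-0.13,0.23,0],"angular": [0,0,0.024],"fingers": 1},{"slide": [-0.13,0.23,0],"angular": [0,0,0.024],"fingers": 1},{"slide": [-0.13,0.23,0],"angular": [0,0,0.024],"fingers": 1},{"slide": [-0.13,0.23,0],"angular": [0,0,0.024],"fingers": 1},{"slide": [-0.13,0.23,0],"angular": [0,0,0.024],"fingers": 1},{"slide": [0,0,0],"angular": [0,0,0],"fingers": 1},{"slide": [0,0,0],"angular": [0,0,0],"fingers": 1}])

```text
t: 11.58
position: [0.3996, 0.1866, 0.3879]
orientation: [0.001, 3.141, -0.0]
wrist_force: [0.7, -0.6, 0.2]
width: 0.0854
grasp_force: 0.0
```

Run:
```python
from h import *
s=env.sense(); print(s["t"],s["position"],s["orientation"],s["width"])
p=shot("wrist"); save(p,"w4.png"); np.savez("w4.npz",c2w=p["c2w"],k=[p[k] for k in("fx","fy","cx","cy")]); print(find(p,"spacer_center",k=6)); print(find(p,"spindle_top"))
q=shot("top"); print(find(q,"keeper_end"),find(q,"spindle_top"),find(q,"spacer_center",k=6))
q=shot("scene"); print(find(q,"keeper_end"),find(q,"spindle_top"),find(q,"spacer_center",k=6));save(q,"s4.png")
```

```text
11.575 [0.39957275 0.18663379 0.38794596] [ 6.15022085e-04  3.14106333e+00 -3.86584096e-04] 0.08536399783809781
[(0.87, array([0.3566, 0.0702, 0.0181])), (0.74, array([0.2992, 0.163 , 0.0194])), (0.7, array([0.4236, 0.1864, 0.0185])), (0.68, array([0.4309, 0.2988, 0.0189]))]
[(0.62, array([ 0.4664, -0.0063,  0.0494]))]
[(0.83, array([ 0.5787, -0.0865,  0.0634]))] [(0.58, array([ 0.4608, -0.0061,  0.0505])), (0.57, array([ 0.6283,  0.4428, -0.0043])), (0.55, array([ 0.7356,  0.2962, -0.0021]))] [(0.49, array([0.3569, 0.0763, 0.0203]))]
[(0.85, array([ 0.5808, -0.0854,  0.0678]))] [(0.78, array([0.4605, 0.0019, 0.052 ]))] [(0.89, array([0.3035, 0.1654, 0.0171])), (0.83, array([0.4269, 0.1866, 0.02  ])), (0.69, array([ 0.4975, -0.0642,  0.0021])), (0.68, array([0.4272, 0.3032, 0.0199])), (0.63, array([0.3573, 0.0764, 0.0189]))]
```

View pics/w4.png

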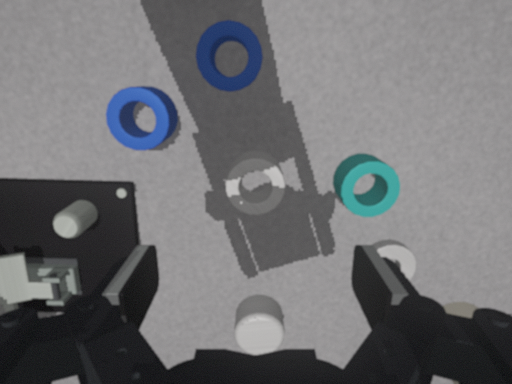

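The keeper stays back. The silver ring top is centred near (255,186), and the spindle top near (68,225).

Run:
```python
from h import *
d=np.load("w4.npz"); K=d["k"]; im=cv2.imread("pics/w4.png")
def ray(px,z,c2w=d["c2w"]):
    v=c2w[:3,:3]@np.array([(px[0]-K[2])/K[0],-(px[1]-K[3])/K[1],-1]); o=c2w[:3,3]
    return (o+v*(z-o[2])/v[2])[:2].round(4)
def proj(w):
    c=np.linalg.inv(d["c2w"])@np.r_[w,1]; return np.c_[K[0]*c[0]/-c[2]+K[2],K[1]*-c[1]/-c[2]+K[3]].round(1)
print(ray((255,186),.04),ray((68,225),.05),proj([.424,.1866,.04]),proj([.462,-.004,.05]),proj([.424,.1866,0.0]))
b=im[140:260,20:320].copy()
cv2.imwrite("pics/c4.png",cv2.resize(b,(800,320),interpolation=3))
```

```text
[0.4238 0.186 ] [ 0.4619 -0.0021] [[255.6 186.2]] [[ 66.2 225.1]] [[255.5 175.3]]
```

View pics/c4.png

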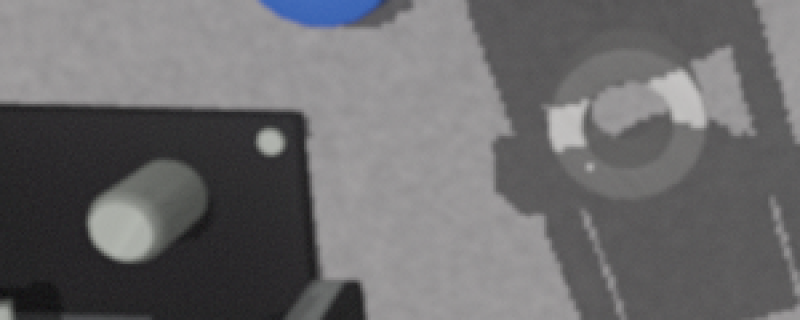

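servo_tool(rows=[{"slide": [0.163,0,0],"angular": [0,0,0],"fingers": 1},{"slide": [0,0,-0.35],"angular": [0,0,0],"fingers": 1},{"slide": [0,0,-0.35],"angular": [0,0,0],"fingers": 1},{"slide": [0,0,-0.35],"angular": [0,0,0],"fingers": 1},{"slide": [0,0,-0.2],"angular": [0,0,0],"fingers": 1},{"slide": [0,0,-0.16],"angular": [0,0,0],"fingers": 1},{"slide": [0,0,0],"angular": [0,0,0],"fingers": 1},{"slide": [0,0,0],"angular": [0,0,0],"fingers": 1}])

```text
t: 13.12
position: [0.4249, 0.1867, 0.1774]
orientation: [0.0, 3.14, 0.001]
wrist_force: [-0.0, 0.5, 0.8]
width: 0.0853
grasp_force: 0.0
```

servo_tool(rows=[{"slide": [0,0,0],"angular": [0,0,0],"fingers": 0.65},{"slide": [0,0,0],"angular": [0,0,0],"fingers": 0.5},{"slide": [0,0,0],"angular": [0,0,0],"fingers": 0.5},{"slide": [0,0,0],"angular": [0,0,0],"fingers": 0.5},{"slide": [0,0,0],"angular": [0,0,0],"fingers": 0.5}])

```text
t: 13.75
position: [0.4254, 0.1868, 0.1783]
orientation: [0.0, 3.138, 0.001]
wrist_force: [-1.5, 0.5, 6.2]
width: 0.0584
grasp_force: 64.9
```

servo_tool(rows=[{"slide": [0,0,0.1],"angular": [0,0,0],"fingers": 0.5},{"slide": [0,0,0.3],"angular": [0,0,0],"fingers": 0.5},{"slide": [0,0,0.3],"angular": [0,0,0],"fingers": 0.5},{"slide": [0.04,-0.21,0],"angular": [0,0,0],"fingers": 0.5},{"slide": [0.04,-0.21,0],"angular": [0,0,0],"fingers": 0.5},{"slide": [0.04,-0.21,0],"angular": [0,0,0],"fingers": 0.5},{"slide": [0.04,-0.21,0],"angular": [0,0,0],"fingers": 0.5},{"slide": [0.04,-0.21,0],"angular": [0,0,0],"fingers": 0.5},{"slide": [0.045,-0.22,0],"angular": [0,0,0],"fingers": 0.5},{"slide": [0,0,0],"angular": [0,0,0],"fingers": 0.5},{"slide": [0,0,0],"angular": [0,0,0],"fingers": 0.5}])

```text
t: 15.12
position: [0.4608, -0.0038, 0.2817]
orientation: [0.001, 3.142, 0.001]
wrist_force: [-0.0, -0.1, -2.0]
width: 0.0584
grasp_force: 65.0
```

Run:
```python
from h import *
s=env.sense(); print(s["t"],s["position"],s["orientation"],s["width"],s["wrist_force"])
p=shot("wrist"); save(p,"w5.png"); np.savez("w5.npz",c2w=p["c2w"],k=[p[k] for k in("fx","fy","cx","cy")])
for n in ["spacer_center","spindle_top","keeper_end"]: print(n,find(p,n,k=3))
q=shot("scene"); print(find(q,"spindle_top"),find(q,"spacer_center",k=5),find(q,"keeper_end"));save(q,"s5.png")
a=cv2.resize(p["image"][:,:,::-1][60:384,120:440],(592,600),interpolation=3); b=cv2.resize(q["image"][:,:,::-1][150:250,165:235],(208,297),interpolation=3)
c=np.zeros((600,800,3),np.uint8); c[:,:592]=a; c[:297,592:]=b; cv2.imwrite("pics/c5.png",c)
```

```text
15.125 [ 0.46081968 -0.00383947  0.28167556] [1.12382158e-03 3.14159214e+00 5.99174515e-04] 0.05837768492252707 [-0.0173767  -0.064757   -2.03735508]
spacer_center [(0.82, array([ 0.4578, -0.0045,  0.1218])), (0.7, array([0.3557, 0.0718, 0.0169])), (0.57, array([ 4.923e-01, -6.780e-02,  3.000e-04]))]
spindle_top []
keeper_end [(0.9, array([ 0.578 , -0.0831,  0.0662]))]
[(0.75, array([ 0.4608, -0.0006,  0.0487]))] [(0.79, array([ 0.4618, -0.0057,  0.1239])), (0.77, array([0.4253, 0.3058, 0.0204])), (0.73, array([ 0.6798, -0.3621,  0.0021])), (0.63, array([0.2994, 0.1635, 0.0187])), (0.51, array([0.3582, 0.0769, 0.0209]))] [(0.72, array([ 0.5774, -0.083 ,  0.068 ])), (0.6, array([ 0.7376,  0.1111, -0.002 ]))]
```

View pics/c5.png

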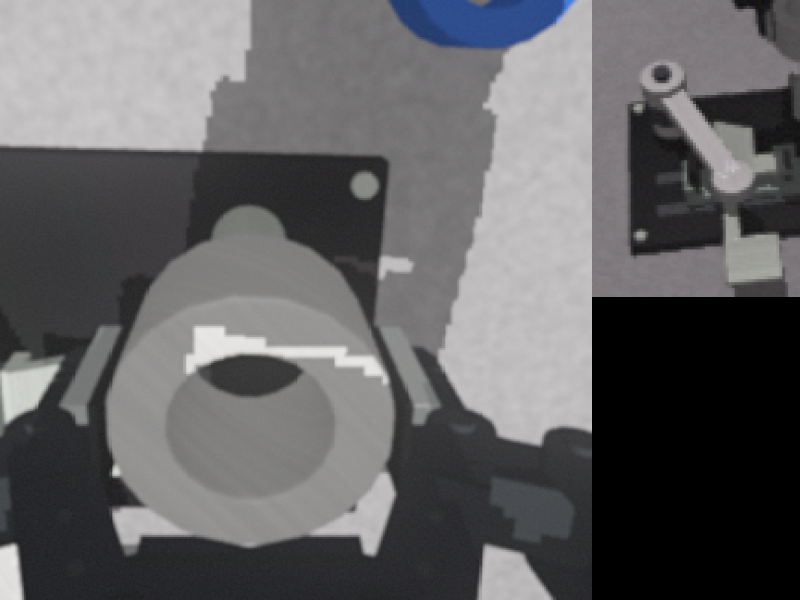

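Run:
```python
from h import *
d=np.load("w5.npz"); K=d["k"]; C=np.linalg.inv(d["c2w"]); sc=1.85
def pr(w):
    c=(C[:3,:3]@np.atleast_2d(w).T+C[:3,3:]).T; u=np.c_[K[0]*c[:,0]/-c[:,2]+K[2],K[1]*c[:,1]/c[:,2]+K[3]]; return (u-[120,60])*[592/320,600/324]
a=np.linspace(0,2*np.pi,721)
def circ(x,y,z,r): q=pr(np.c_[x+r*np.cos(a),y+r*np.sin(a),z+0*a]); return np.r_[q.min(0),q.max(0)]  # l,t,r,b
from scipy.optimize import least_squares
m=np.array([107,295,395,547.]); mi=np.array([166,354,336,499.])
f=least_squares(lambda v:np.r_[circ(*v,.03)-m,circ(*v,.017)-mi],[.46,-.004,.144]); print("ring top",f.x.round(4),f.fun.round(1))
g=least_squares(lambda v:(lambda q:[q[0]-212.5,q[1]-205.5,q[2]-286.5])(circ(*v,.012,.015)),[.46,-.004]); print("spindle",g.x.round(4),g.fun.round(1))
```

```text
ring top [ 0.4611 -0.0041  0.1426] [-2.1 -0.2  2.1 -0.5  2.3  1.7 -2.3 -1.2]
spindle [ 0.4633 -0.0044] [ 0.3 -0.  -0.3]
```

servo_tool(rows=[{"slide": [0.015,-0.002,-0.15],"angular": [0,0,0],"fingers": 0.5},{"slide": [0,0,-0.14],"angular": [0,0,0],"fingers": 0.5},{"slide": [0,0,0],"angular": [0,0,0],"fingers": 0.5},{"slide": [0,0,0],"angular": [0,0,0],"fingers": 0.5}])

```text
t: 16.02
position: [0.4637, -0.0043, 0.2386]
orientation: [0.0, 3.141, -0.0]
wrist_force: [0.9, 0.6, -1.6]
width: 0.0584
grasp_force: 65.0
```

servo_tool(rows=[{"slide": [0,0,-0.025],"angular": [0,0,0],"fingers": 0.5},{"slide": [0,0,-0.025],"angular": [0,0,0],"fingers": 0.5},{"slide": [0,0,-0.02],"angular": [0,0,0],"fingers": 0.5},{"slide": [0,0,0],"angular": [0,0,0],"fingers": 0.5}])

```text
t: 16.52
position: [0.4632, -0.0043, 0.2271]
orientation: [-0.0, -3.141, -0.0]
wrist_force: [0.3, -0.4, -0.9]
width: 0.058
grasp_force: 65.0
```

servo_tool(rows=[{"slide": [0,0,-0.02],"angular": [0,0,0],"fingers": 0.5},{"slide": [0,0,-0.02],"angular": [0,0,0],"fingers": 0.5},{"slide": [0,0,0],"angular": [0,0,0],"fingers": 0.5}])

```text
t: 16.9
position: [0.4632, -0.0043, 0.221]
orientation: [-0.0, -3.141, -0.0]
wrist_force: [-0.5, -0.3, -1.9]
width: 0.0585
grasp_force: 65.0
```

servo_tool(rows=[{"slide": [0,0,-0.02],"angular": [0,0,0],"fingers": 0.5},{"slide": [0,0,-0.02],"angular": [0,0,0],"fingers": 0.5},{"slide": [0,0,0],"angular": [0,0,0],"fingers": 0.5}])

```text
t: 17.27
position: [0.4632, -0.0043, 0.215]
orientation: [-0.001, -3.141, -0.0]
wrist_force: [0.7, 0.5, -2.0]
width: 0.0585
grasp_force: 65.0
```

servo_tool(rows=[{"slide": [0,0,-0.025],"angular": [0,0,0],"fingers": 0.5},{"slide": [0,0,-0.025],"angular": [0,0,0],"fingers": 0.5},{"slide": [0,0,-0.025],"angular": [0,0,0],"fingers": 0.5},{"slide": [0,0,-0.025],"angular": [0,0,0],"fingers": 0.5},{"slide": [0,0,-0.025],"angular": [0,0,0],"fingers": 0.5},{"slide": [0,0,0],"angular": [0,0,0],"fingers": 0.5},{"slide": [0,0,0],"angular": [0,0,0],"fingers": 0.5}])

```text
t: 18.15
position: [0.4634, -0.0043, 0.1967]
orientation: [0.001, 3.141, -0.0]
wrist_force: [-0.6, 0.5, -0.6]
width: 0.0584
grasp_force: 65.0
```

servo_tool(rows=[{"slide": [0,0,-0.01],"angular": [0,0,0],"fingers": 0.5},{"slide": [0,0,-0.01],"angular": [0,0,0],"fingers": 0.5},{"slide": [0,0,0],"angular": [0,0,0],"fingers": 0.5}])

```text
t: 18.52
position: [0.4633, -0.0043, 0.1935]
orientation: [-0.0, -3.141, -0.0]
wrist_force: [0.3, 0.3, -0.8]
width: 0.0582
grasp_force: 65.0
```

servo_tool(rows=[{"slide": [0,0,-0.01],"angular": [0,0,0],"fingers": 0.5},{"slide": [0,0,0],"angular": [0,0,0],"fingers": 0.5},{"slide": [0,0,0],"angular": [0,0,0],"fingers": 0.5}])

```text
t: 18.9
position: [0.4633, -0.0043, 0.1922]
orientation: [-0.0, -3.142, -0.0]
wrist_force: [-0.1, -0.4, -2.2]
width: 0.0585
grasp_force: 65.0
```

servo_tool(rows=[{"slide": [0,0,-0.008],"angular": [0,0,0],"fingers": 0.5},{"slide": [0,0,0],"angular": [0,0,0],"fingers": 0.5},{"slide": [0,0,0],"angular": [0,0,0],"fingers": 0.5}])

```text
t: 19.27
position: [0.4633, -0.0043, 0.191]
orientation: [-0.0, -3.142, -0.0]
wrist_force: [0.1, 0.4, -2.3]
width: 0.0581
grasp_force: 65.0
```

servo_tool(rows=[{"slide": [0,0,-0.006],"angular": [0,0,0],"fingers": 0.5},{"slide": [0,0,0],"angular": [0,0,0],"fingers": 0.5},{"slide": [0,0,0],"angular": [0,0,0],"fingers": 0.5}])

```text
t: 19.65
position: [0.4634, -0.0043, 0.1904]
orientation: [0.0, 3.142, -0.0]
wrist_force: [-2.7, 0.5, 2.9]
width: 0.0581
grasp_force: 65.4
```

servo_tool(rows=[{"slide": [0,0,-0.006],"angular": [0,0,0],"fingers": 0.5},{"slide": [0,0,0],"angular": [0,0,0],"fingers": 0.5},{"slide": [0,0,0],"angular": [0,0,0],"fingers": 0.5}])

```text
t: 20.02
position: [0.4636, -0.0043, 0.1903]
orientation: [-0.0, -3.141, -0.0]
wrist_force: [-7.1, 0.2, 11.0]
width: 0.0581
grasp_force: 66.3
```

Contact at the expected height, so the ring is seated. I'll relieve the force, release and rise.

servo_tool(rows=[{"slide": [0,0,0.006],"angular": [0,0,0],"fingers": 0.5},{"slide": [0,0,0],"angular": [0,0,0],"fingers": 0.75},{"slide": [0,0,0],"angular": [0,0,0],"fingers": 1},{"slide": [0,0,0],"angular": [0,0,0],"fingers": 1},{"slide": [0,0,0],"angular": [0,0,0],"fingers": 1},{"slide": [0,0,0.1],"angular": [0,0,0],"fingers": 1},{"slide": [0,0,0.3],"angular": [0,0,0],"fingers": 1},{"slide": [0,0,0.3],"angular": [0,0,0],"fingers": 1},{"slide": [-0.15,0.2,0.2],"angular": [0,0,0],"fingers": 0},{"slide": [0,0,0],"angular": [0,0,0],"fingers": 0},{"slide": [0,0,0],"angular": [0,0,0],"fingers": 0}])

```text
t: 21.4
position: [0.4407, 0.0257, 0.3253]
orientation: [-0.0, 3.141, -0.001]
wrist_force: [0.2, -0.2, -0.3]
width: 0.0321
grasp_force: 0.0
```

Run:
```python
from h import *
s=env.sense(); print(s["t"],s["position"],s["orientation"],s["width"],s["joint_pos"].round(2))
q=shot("scene"); p=shot("wrist")
for n in ["spacer_center","keeper_end","paddle_middle"]: print(n,find(q,n,k=5),find(p,n,k=3))
print(find(q,"trigger","look_for"))
a=cv2.resize(p["image"][:,:,::-1],(512,384)); b=cv2.resize(q["image"][:,:,::-1][150:260,160:270],(288,288),interpolation=3)
c=np.zeros((384,800,3),np.uint8); c[:,:512]=a; c[:288,512:]=b; cv2.imwrite("pics/c6.png",c)
```

```text
21.4 [0.44069952 0.02566409 0.32534959] [-2.47253285e-04  3.14084488e+00 -5.80126004e-04] 0.032109394100519925 [-0.06 -0.3   2.18 -0.    1.26 -1.63]
spacer_center [(0.92, array([0.4257, 0.3037, 0.0205])), (0.82, array([ 0.4655, -0.0043,  0.0333])), (0.71, array([0.3012, 0.1654, 0.0217])), (0.57, array([0.358 , 0.0723, 0.0188]))] [(0.73, array([ 0.4654, -0.0071,  0.0321]))]
keeper_end [(0.77, array([ 0.5787, -0.0819,  0.0645]))] [(0.71, array([ 0.5783, -0.0811,  0.0667]))]
paddle_middle [(0.9, array([ 0.6411, -0.0867,  0.0459])), (0.73, array([ 0.4934, -0.0637,  0.0077])), (0.3, array([ 0.6773, -0.364 ,  0.0043]))] []
[(0.77, array([ 0.6232, -0.0701,  0.0454]))]
```

View pics/c6.png

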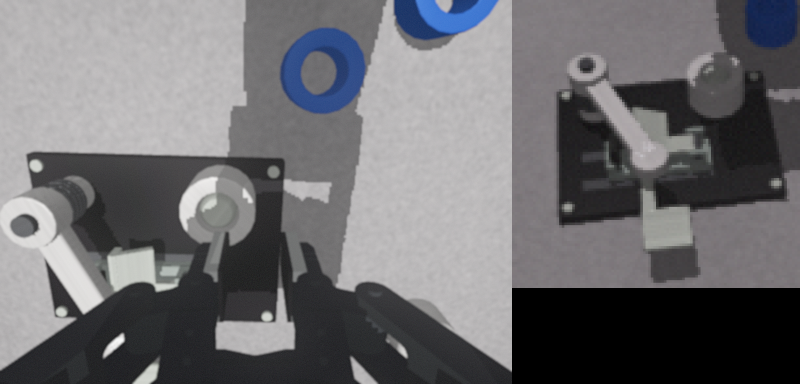

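Keeper still caught and the ring is seated (centre z 0.032). Next I'll go over the paddle at about (0.6425, -0.0755) with shut fingers turned 90°.

servo_tool(rows=[{"slide": [0.2,-0.1,0],"angular": [0,0,-0.028],"fingers": 0},{"slide": [0.2,-0.1,0],"angular": [0,0,-0.028],"fingers": 0},{"slide": [0.2,-0.1,0],"angular": [0,0,-0.028],"fingers": 0},{"slide": [0.2,-0.1,0],"angular": [0,0,-0.028],"fingers": 0},{"slide": [0.2,-0.1,0],"angular": [0,0,-0.028],"fingers": 0},{"slide": [0.2,-0.1,0],"angular": [0,0,-0.028],"fingers": 0},{"slide": [0.145,-0.075,0],"angular": [0,0,-0.028],"fingers": 0},{"slide": [0,0,0],"angular": [0,0,-0.028],"fingers": 0},{"slide": [0,0,0],"angular": [0,0,-0.026],"fingers": 0},{"slide": [0,0,-0.3],"angular": [0,0,0],"fingers": 0},{"slide": [0,0,-0.3],"angular": [0,0,0],"fingers": 0},{"slide": [0,0,0],"angular": [0,0,0],"fingers": 0},{"slide": [0,0,0],"angular": [0,0,0],"fingers": 0}])

```text
t: 23.48
position: [0.6433, -0.0757, 0.2365]
orientation: [2.221, 2.22, 0.002]
wrist_force: [-0.1, 0.4, 0.3]
width: -0.0001
grasp_force: 0.0
```

Run:
```python
from h import *
s=env.sense(); print(s["t"],s["position"],R.from_rotvec(s["orientation"]).as_matrix()[:,1:].round(3).tolist())
```

```text
23.475 [ 0.64330109 -0.07574412  0.23650482] [[1.0, 0.002], [-0.0, -0.0], [0.002, -1.0]]
```

servo_tool(rows=[{"slide": [0,0,-0.06],"angular": [0,0,0],"fingers": 0},{"slide": [0,0,-0.055],"angular": [0,0,0],"fingers": 0},{"slide": [0,0,-0.015],"angular": [0,0,0],"fingers": 0},{"slide": [0,0,0],"angular": [0,0,0],"fingers": 0}])

```text
t: 23.98
position: [0.643, -0.0757, 0.2171]
orientation: [2.221, 2.221, 0.001]
wrist_force: [-1.5, 0.8, 5.7]
width: -0.0004
grasp_force: 3.0
```

servo_tool(rows=[{"slide": [0,0,-0.015],"angular": [0,0,0],"fingers": 0},{"slide": [0,0,-0.015],"angular": [0,0,0],"fingers": 0},{"slide": [0,0,0],"angular": [0,0,0],"fingers": 0}])

```text
t: 24.35
position: [0.6433, -0.0758, 0.2149]
orientation: [2.221, 2.221, 0.0]
wrist_force: [-7.9, 1.4, 15.2]
width: 0.0001
grasp_force: 7.7
```

Run:
```python
from h import *
q=shot("top"); print(env.sense()["wrist_force"],find(q,"keeper_end"))
```

```text
[-7.12270651  1.23192462 15.31087583] []
```

Run:
```python
from h import *
s=env.sense(); print(s["t"],s["position"],s["wrist_force"],s["ft_torque"])
q=shot("scene"); print(find(q,"keeper_end"),find(q,"trigger","look_for"))
cv2.imwrite("pics/c7.png",cv2.resize(q["image"][:,:,::-1][150:270,150:310],(800,600),interpolation=3))
```

```text
24.45 [ 0.64326931 -0.07579169  0.21478103] [-7.82019149  0.12910398 14.60116417] [0.13944447 1.24117005 0.01003374]
[] [(0.65, array([ 0.4758, -0.1347,  0.0694])), (0.45, array([ 0.6542, -0.0763,  0.0443]))]
```

View pics/c7.png

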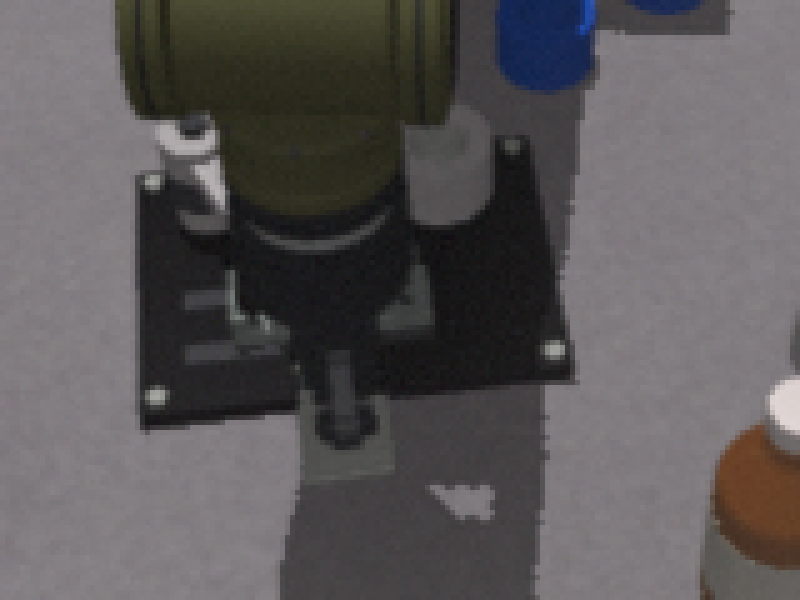

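The tip is centred on the paddle, and the keeper is still caught. The wide tip's edge bears nearer the pivot, so I'll lift, shift 8 mm to -y for more leverage, and press again.

servo_tool(rows=[{"slide": [0,0,0.07],"angular": [0,0,0],"fingers": 0},{"slide": [0,-0.05,0],"angular": [0,0,0],"fingers": 0},{"slide": [0,0,-0.05],"angular": [0,0,0],"fingers": 0},{"slide": [0,0,-0.02],"angular": [0,0,0],"fingers": 0},{"slide": [0,0,-0.013],"angular": [0,0,0],"fingers": 0},{"slide": [0,0,0],"angular": [0,0,0],"fingers": 0}])

```text
t: 25.35
position: [0.6426, -0.0832, 0.209]
orientation: [-2.222, -2.221, 0.001]
wrist_force: [0.0, -2.2, 2.7]
width: -0.0004
grasp_force: 1.9
```

servo_tool(rows=[{"slide": [0,0,-0.015],"angular": [0,0,0],"fingers": 0},{"slide": [0,0,0],"angular": [0,0,0],"fingers": 0},{"slide": [0,0,0],"angular": [0,0,0],"fingers": 0}])

```text
t: 25.72
position: [0.6426, -0.0831, 0.207]
orientation: [2.222, 2.221, -0.0]
wrist_force: [-0.5, -2.2, 4.4]
width: -0.0001
grasp_force: 2.2
```

servo_tool(rows=[{"slide": [0,0,-0.01],"angular": [0,0,0],"fingers": 0},{"slide": [0,0,0],"angular": [0,0,0],"fingers": 0},{"slide": [0,0,0],"angular": [0,0,0],"fingers": 0},{"slide": [0,0,0],"angular": [0,0,0],"fingers": 0}])

```text
t: 26.22
position: [0.6427, -0.0831, 0.2064]
orientation: [-2.222, -2.221, 0.0]
wrist_force: [-3.8, -2.3, 9.1]
width: -0.0002
grasp_force: 4.4
```

servo_tool(rows=[{"slide": [0,0,0.1],"angular": [0,0,0],"fingers": 0},{"slide": [0,0,0.3],"angular": [0,0,0],"fingers": 0},{"slide": [0,0,0.38],"angular": [0,0,0],"fingers": 0},{"slide": [0,0,0.38],"angular": [0,0,0],"fingers": 0},{"slide": [0,-0.35,0],"angular": [0,0,0],"fingers": 0},{"slide": [0,-0.35,0],"angular": [0,0,0],"fingers": 0},{"slide": [0,-0.35,0],"angular": [0,0,0],"fingers": 0},{"slide": [0,-0.35,0],"angular": [0,0,0],"fingers": 0},{"slide": [0,0,0],"angular": [0,0,0],"fingers": 0},{"slide": [0,0,0],"angular": [0,0,0],"fingers": 0}])

```text
t: 27.48
position: [0.6425, -0.2926, 0.3787]
orientation: [-2.221, -2.22, -0.001]
wrist_force: [-0.5, -0.4, 0.4]
width: 0.0001
grasp_force: 0.0
```

Run:
```python
from h import *
s=env.sense(); print(s["t"],s["position"],s["wrist_force"])
for c in ("scene","top"):
    q=shot(c); save(q,c+"9.png")
    for n in ["keeper_end","spacer_center","bottle","end_cap"]: print(c,n,find(q,n,k=4))
a=cv2.imread("pics/scene9.png"); cv2.imwrite("pics/c9.png",cv2.resize(a[140:260,150:310],(800,600),interpolation=3))
```

```text
27.475 [ 0.64248173 -0.29263946  0.37873578] [-0.48944699 -0.38315554  0.37539099]
scene keeper_end [(0.94, array([ 0.4612, -0.0049,  0.0642]))]
scene spacer_center [(0.88, array([0.2984, 0.1633, 0.0179])), (0.82, array([0.4276, 0.3026, 0.0219])), (0.63, array([0.3573, 0.0741, 0.0226]))]
scene bottle [(0.57, array([ 0.7313,  0.1131, -0.0019]))]
scene end_cap [(0.64, array([ 0.6291,  0.4404, -0.0008])), (0.6, array([0.6093, 0.1918, 0.0045]))]
top keeper_end [(0.6, array([ 0.46  , -0.0056,  0.0621]))]
top spacer_center [(0.7, array([ 0.4589, -0.002 ,  0.0322])), (0.69, array([0.3543, 0.0737, 0.0233])), (0.67, array([ 0.7401,  0.2983, -0.001 ])), (0.54, array([0.4259, 0.2985, 0.0228]))]
top bottle [(0.91, array([ 0.7322,  0.1121, -0.0015]))]
top end_cap [(0.54, array([6.079e-01, 1.915e-01, 3.000e-04]))]
```

View pics/c9.png

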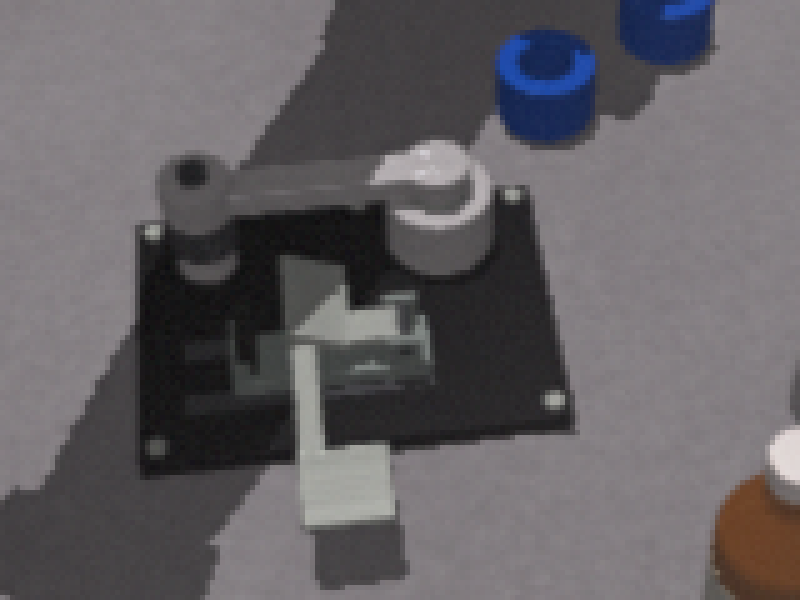

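The keeper is back over the seated ring (pad at (437,165) in the crop), and the robot is clear. Handing in.

```bash
python3 -c "
from rig import env
print(env.hand_in())"
```

```text
the job is handed in; nothing more can be done
None
```

The tall ring is seated on the spindle, the keeper caught, then sprang back over the ring when I pressed the paddle, and the job is handed in at about 27.5 s, with the robot clear and no bystander touched by any planned move.

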